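# Fill the empty wells of the candle charger and close it

## Task

Put the two spare LED candles upright into the two empty wells of the charging caddy, right down on the well floors, leaving the four candles already charging where they are. Then lower the lid gently onto the caddy's two brass pins until it lies flat on both end posts, let go, and do not disturb the bowl, the books or the bird.

Things in the scene. Friction and masses are not known exactly. Their poses are not given: they have to be found in the camera images.
- caddy: fixed light-wood charging caddy, 110 mm (its x) by 240 mm (its y, the long way); origin at the centre of its underside, on the table. A block 26 mm high with six round wells in two rows of three, and at each end of the long way an end post, 110 x 18 mm, flat top 64 mm above the table, inner face 102 mm from the middle, with a brass pin on it
- pin_0 (a point): centre of the foot of a brass pin, on top of an end post 64 mm above the table, at x = 0, y = -111 mm in the caddy's frame; the pin is 8 mm thick, 14 mm tall, tapering at the top
- pin_1 (a point): centre of the foot of a brass pin, on top of an end post 64 mm above the table, at x = 0, y = 111 mm in the caddy's frame; the pin is 8 mm thick, 14 mm tall, tapering at the top
- pocket_0 (a point): centre of the floor of one well of the caddy, at x = -25, y = -60 mm in the caddy's frame. The well is round, 38 mm wide, 18 mm deep, dark inside with a brass contact; its floor is 8 mm above the table. Four of the six wells hold a candle at the start, two are empty; which ones differs every time
- pocket_1 (a point): centre of the floor of one well of the caddy, at x = -25, y = 0 mm in the caddy's frame. The well is round, 38 mm wide, 18 mm deep, dark inside with a brass contact; its floor is 8 mm above the table. Four of the six wells hold a candle at the start, two are empty; which ones differs every time
- pocket_2 (a point): centre of the floor of one well of the caddy, at x = -25, y = 60 mm in the caddy's frame. The well is round, 38 mm wide, 18 mm deep, dark inside with a brass contact; its floor is 8 mm above the table. Four of the six wells hold a candle at the start, two are empty; which ones differs every time
- pocket_3 (a point): centre of the floor of one well of the caddy, at x = 25, y = -60 mm in the caddy's frame. The well is round, 38 mm wide, 18 mm deep, dark inside with a brass contact; its floor is 8 mm above the table. Four of the six wells hold a candle at the start, two are empty; which ones differs every time
- pocket_4 (a point): centre of the floor of one well of the caddy, at x = 25, y = 0 mm in the caddy's frame. The well is round, 38 mm wide, 18 mm deep, dark inside with a brass contact; its floor is 8 mm above the table. Four of the six wells hold a candle at the start, two are empty; which ones differs every time
- pocket_5 (a point): centre of the floor of one well of the caddy, at x = 25, y = 60 mm in the caddy's frame. The well is round, 38 mm wide, 18 mm deep, dark inside with a brass contact; its floor is 8 mm above the table. Four of the six wells hold a candle at the start, two are empty; which ones differs every time
- candle_1: rechargeable LED candle: white cylinder 34 mm in diameter and 42 mm tall with a small orange flame tip of 8 mm more on top, 45 g; origin at the centre of its underside, z up. Seated in a well, 24 mm of its white body stands above the block. One of the four that already stand in wells of the caddy
- candle_2: rechargeable LED candle: white cylinder 34 mm in diameter and 42 mm tall with a small orange flame tip of 8 mm more on top, 45 g; origin at the centre of its underside, z up. Seated in a well, 24 mm of its white body stands above the block. One of the four that already stand in wells of the caddy
- candle_3: rechargeable LED candle: white cylinder 34 mm in diameter and 42 mm tall with a small orange flame tip of 8 mm more on top, 45 g; origin at the centre of its underside, z up. Seated in a well, 24 mm of its white body stands above the block. One of the four that already stand in wells of the caddy
- candle_4: rechargeable LED candle: white cylinder 34 mm in diameter and 42 mm tall with a small orange flame tip of 8 mm more on top, 45 g; origin at the centre of its underside, z up. Seated in a well, 24 mm of its white body stands above the block. One of the four that already stand in wells of the caddy
- spare_1: rechargeable LED candle: white cylinder 34 mm in diameter and 42 mm tall with a small orange flame tip of 8 mm more on top, 45 g; origin at the centre of its underside, z up. Seated in a well, 24 mm of its white body stands above the block. One of the two spares, standing upright on the table between the robot and the caddy
- spare_2: rechargeable LED candle: white cylinder 34 mm in diameter and 42 mm tall with a small orange flame tip of 8 mm more on top, 45 g; origin at the centre of its underside, z up. Seated in a well, 24 mm of its white body stands above the block. One of the two spares, standing upright on the table between the robot and the caddy
- lid: brown wooden lid of the caddy, flat on the table: 110 mm (its x) by 260 mm (its y), 10 mm thick, 0.2-0.35 kg; origin at the centre of its underside. Dark steel bar handle across its middle: 16 mm wide (y), 70 mm long (x), from 10 to 38 mm above the underside. 14 mm square through holes at x = 0, y = -111 and 111 mm take the pins, either way round
- bowl: blue ceramic bowl, 100 mm wide, 55 mm tall, standing beyond the caddy or the lid; origin at the centre of its underside
- books: two stacked books, yellow below and green above, 105 x 150 mm, 50 mm high, beyond the caddy or the lid; origin at the centre of the underside
- bird: small terracotta bird figure, 36 mm wide, 58 mm tall, standing between the two spares; origin at the centre of its underside
Not all that is in view belongs to the job. Leave any black look-alike of the spare_1 alone. Leave any red look-alike of the spare_2 alone.

How it is judged (in metres and radians):
On the way, in this order (a step that is already met when the one before it is completed fails the run):
1. both spare candles stand upright on the floors of the empty wells, let go ((distance between spare_1 and pocket_0 below 0.006 m or distance between spare_1 and pocket_1 below 0.006 m or distance between spare_1 and pocket_2 below 0.006 m or distance between spare_1 and pocket_3 below 0.006 m or distance between spare_1 and pocket_4 below 0.006 m or distance between spare_1 and pocket_5 below 0.006 m) and angle between each of spare_1, spare_2's own z axis and vertical below 0.12 rad and (distance between spare_2 and pocket_0 below 0.006 m or distance between spare_2 and pocket_1 below 0.006 m or distance between spare_2 and pocket_2 below 0.006 m or distance between spare_2 and pocket_3 below 0.006 m or distance between spare_2 and pocket_4 below 0.006 m or distance between spare_2 and pocket_5 below 0.006 m) and contact force between the fingers and spare_1 below 0.2 N and contact force between the fingers and spare_2 below 0.2 N), for 0.2 s.
2. the lid lies on both end posts with the pins in its holes (z of lid in the frame of caddy between 0.061 and 0.067 m and horizontal distance between lid and caddy below 0.006 m and angle between lid's own z axis and vertical below 0.03 rad and angle between the y axis of lid and the y axis of caddy, either way round below 0.06 rad), for 0.2 s.
At the end, for the whole second after the job is handed in: Each spare upright (0.12 rad) in a well, its underside within 6 mm of the floor centre; the other four candles within 8 mm of their start; lid 61 to 67 mm above the caddy origin, centred within 6 mm, level within 0.03 rad, turned within 0.06 rad; spares and lid at rest (all of step 2 and (distance between spare_1 and pocket_0 below 0.006 m or distance between spare_1 and pocket_1 below 0.006 m or distance between spare_1 and pocket_2 below 0.006 m or distance between spare_1 and pocket_3 below 0.006 m or distance between spare_1 and pocket_4 below 0.006 m or distance between spare_1 and pocket_5 below 0.006 m) and angle between each of spare_1, spare_2's own z axis and vertical below 0.12 rad and (distance between spare_2 and pocket_0 below 0.006 m or distance between spare_2 and pocket_1 below 0.006 m or distance between spare_2 and pocket_2 below 0.006 m or distance between spare_2 and pocket_3 below 0.006 m or distance between spare_2 and pocket_4 below 0.006 m or distance between spare_2 and pocket_5 below 0.006 m) and distance of each of candle_1, candle_2, candle_3, candle_4 from where it was at the start of the episode below 0.008 m and linear speed of each of spare_1, spare_2, lid below 0.02 m/s); the robot touches nothing.
It fails at once if a candle that was already in its well is pulled out or shoved (more than 15 mm) (distance of any of candle_1, candle_2, candle_3, candle_4 from where it was at the start of the episode above 0.015 m).
It fails at once if the bowl, the books or the bird is moved by more than 30 mm or tipped (distance of any of bowl, books, bird from where it was at the start of the episode above 0.03 m or angle between any of bowl, books, bird's own z axis and vertical above 0.4 rad).
It fails at once if the lid is dropped or rammed onto the caddy (faster than 0.35 m/s in the last 20 mm, or more than 40 N) (contact force between lid and caddy above 40 N or (linear speed of lid above 0.35 m/s and horizontal distance between lid and caddy below 0.03 m and z of lid in the frame of caddy below 0.084 m)).
It also fails if it takes over 72 s, if anything falls off the work surface, if the arm or the gripper's body presses on something with over 40 N, if the wrist force passes 120 N, or if a joint passes its speed limit or range.

## Robot

A 6-joint arm with a two-finger parallel gripper is mounted at the origin on the work surface. World frame = base frame: x ahead of the robot, y to its left, z up, the work surface at z = 0. Lengths are in mm, angles in rad, forces in N, time in s.
With the tool pointing down it reaches from about 375 to 925 mm from the base axis. Payload 5.7 kg.
Tool frame: the origin (TCP) lies midway between the tips of the shut fingers; the grasp point (between the pads) lies manip.grip_point_offset behind it (manip.grip_point_offset is the distance from the TCP to the grasp point, in mm); z points along the fingers, y is the line along which they close (so a half turn about z gives the same grasp; the last joint's range is limited). The gripper opens to 88 mm and grips with 3 to 60 N. Pads are 20 mm wide; open, the fingers measure 115 mm over their backs; the gripper's body (75 mm by 178 mm) begins 61 mm behind the grasp point.
Start: joints at [-1.286, 0.359, 1.51, -0, 1.272, -0.115], TCP at [233.522, -552.657, 222.623] pointing down, gripper open.
Joint ranges: [-2.97, 2.97], [-1.01, 2.36], [0.21, 2.38], [-0.96, 4.11], [0.2, 2.71], [-2.98, 2.98]. Speed limits (rad/s): [2.39, 2.39, 3.14, 3.14, 3.14, 3.14].

## Interface

Orientations are given as a unit quaternion [x, y, z, w].
In Python, from station import get_state, eyes, manip gives the robot as it stands.
- The arm moves only by the shell command python3 -m jog 'ROWS' [FORCE]. ROWS is JSON, a list of rows, each a list of 3 entries, a list of its own where there are three numbers: the shift along the world's x, y, z in mm, then the turn about the world's z in degrees, then the opening, from 0 (shut) to 1 (fully open). In form: [[[tx, ty, tz], turn, claw], ...]. A call has 1 to 20 rows; each row shifts and turns the commanded pose from where the row before left it; what a row does not reach is not made up. A row lasts 1/8 s, in which the tool goes at most 62.5 mm and 10.7 degrees, less where a joint would pass 70% of its speed; a pose out of reach is approached as far as the arm can. A call with a gripper value outside its range is refused whole. The fingers move at their own pace and stop on an object; FORCE is the grip in N (left out, the last holds). Time passes only in rows, so rows that do not move let the fingers close. It gives the time, the measured TCP pose, the force, the opening and the grip force at its end, in the units of the state.
- get_state(): the state, without advancing time (a new reading comes with each control period).
- eyes.capture(name): name is "scene" or "top" or "wrist"; returns a dict with "color" (420x560x3 uint8, blue, green, red), "intrinsics" (3x3 intrinsics, pixels), "eye" and "orientation" of the camera in the world. Camera axes: x right, y up, looking along -z (the intrinsics and any distortion apply to the point x, -y, -z); pixel columns grow to the right and rows downward; lengths in mm; the calibration is good to about 2 mm. A picture is of the moment at which its call begins. There is no depth.
- manip.job_done(): hands the job in; it is judged then, once.
The state is a dict: "time": time; "joints": joint angles; "joint_velocities": joint speeds; "joint_efforts": joint torques, N m; "position": TCP position; "ee_rot": TCP orientation; "ft_force": force on the tool from outside, world axes, zero at the start; "ft_torque": the same for the moment, N m; "finger_gap": opening from 0.0 (shut) to 1.0 (fully open); "grip_force": force on a finger pad.
Only numpy, scipy, OpenCV 4.12 (cv2) and the standard library are available. Lean on these libraries where they do the work, as an engineer would, in place of code of your own. Each camera call takes 0.05 s, during which the arm holds its last target. There are 200 camera calls.

## Working session

There is one attempt and no reset: what is moved stays moved. The work goes in short steps, Python scripts to look and compute and a shell command to move; the robot and the scene stay as the last step left them, time stands still between calls to the robot, and variables do not carry over. Pictures are saved under pics/ and viewed, at most 10 in all, crops included, and the job is handed in when it is done.

```bash
mkdir -p pics; cat > h.py <<'E'
import numpy as np, cv2, json
from scipy.spatial.transform import Rotation as R
from station import get_state, eyes, manip
def snap(n,f):
    c=eyes.capture(n); cv2.imwrite('pics/'+f+'.png',c['color'])
    np.savez('pics/'+f+'.npz',K=c['intrinsics'],e=c['eye'],o=c['orientation'],d=np.array(c.get('distortion',[]))); return c
def load(f):
    d=np.load('pics/'+f+'.npz'); return d['K'],d['e'],R.from_quat(d['o']).as_matrix() if d['o'].size==4 else d['o']
def ray(f,u,v,z):
    K,e,M=load(f); p=np.linalg.inv(K)@[u,v,1]; w=M@(p*[1,-1,-1]); return e+w*(z-e[2])/w[2]
def proj(f,P):
    K,e,M=load(f); p=(np.atleast_2d(P)-e)@M*[1,-1,-1]; q=p@K.T; return q[:,:2]/q[:,2:]
E
python3 - <<'E'
from h import *
for n in ('scene','top'):
    c=snap(n,n+'0'); print(c.keys(),c['eye'],c['orientation'],c['intrinsics'])
a=np.hstack([cv2.imread('pics/top0.png')]); 
print(get_state(),manip.grip_point_offset)
E
```

```text
dict_keys(['color', 'intrinsics', 'eye', 'orientation']) [1106.70269282 -807.2858355   681.46813831] [0.46489091 0.14945905 0.2556765  0.8343668 ] [[544.50328405   0.         275.24372617]
 [  0.         544.50328405 201.7931748 ]
 [  0.           0.           1.        ]]
dict_keys(['color', 'intrinsics', 'eye', 'orientation']) [439.26287664  -5.7628248  906.79032484] [ 0.03922502 -0.05100919 -0.6984032   0.71280603] [[478.63698816   0.         281.07163169]
 [  0.         478.63698816 212.42449452]
 [  0.           0.           1.        ]]
{'time': 0.1, 'joints': array([-1.28609880e+00,  3.59429924e-01,  1.51129005e+00, -9.31226644e-06,
        1.27249746e+00, -1.15124520e-01]), 'joint_velocities': array([ 6.89481891e-04, -6.03821286e-05, -2.29239042e-03, -1.00945919e-04,
        1.47340981e-03, -5.91328003e-04]), 'joint_efforts': array([ 5.78030176e-04, -5.16357028e+01, -2.71406472e+01,  6.77477522e-02,
        2.77191179e-02, -3.13554460e-05]), 'position': array([ 233.35823082, -552.10502048,  221.90846472]), 'ee_rot': array([ 9.80083655e-01,  1.98583408e-01, -7.32305815e-05, -8.09094414e-04]), 'ft_force': array([ 0.7420267 , -0.11658823, -0.05869045]), 'ft_torque': array([0.03422006, 0.04971827, 0.02278782]), 'grip_force': 0.0, 'finger_gap': 0.9998346443394732} 18.700000000000003
```

View pics/top0.png

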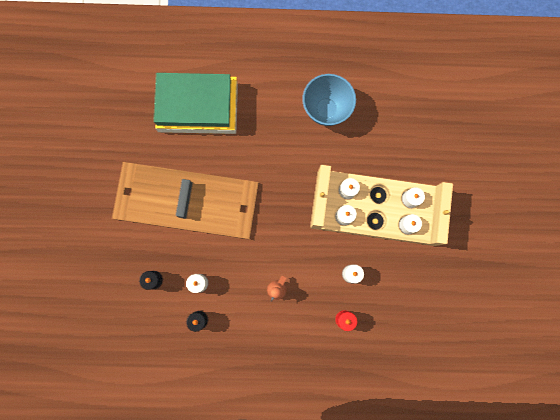

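View pics/scene0.png

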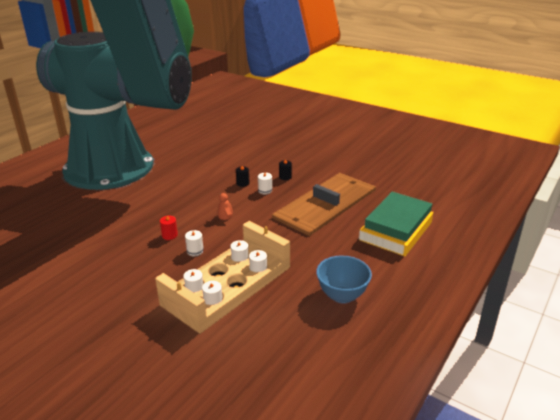

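Top view: the lid is at left (185,200), the caddy is at right with its two middle wells empty (378,194) and (375,221), and the bird is at (277,290).
Things that could be taken for a spare: white (196,284), white (353,273), black (150,280), black (196,321) and red (347,321). I choose the two whites and will check them in a crop.

```bash
python3 - <<'E'
from h import *
a=cv2.imread('pics/top0.png')
l=cv2.resize(a[155:335,110:260],None,fx=2.6,fy=3.2*2.6/3.2,interpolation=3)
r=cv2.resize(a[155:335,305:460],None,fx=2.6,fy=2.6,interpolation=3)
cv2.imwrite('pics/c1.png',np.hstack([l,r])); print(l.shape,r.shape)
E
```

```text
(468, 390, 3) (468, 403, 3)
```

View pics/c1.png

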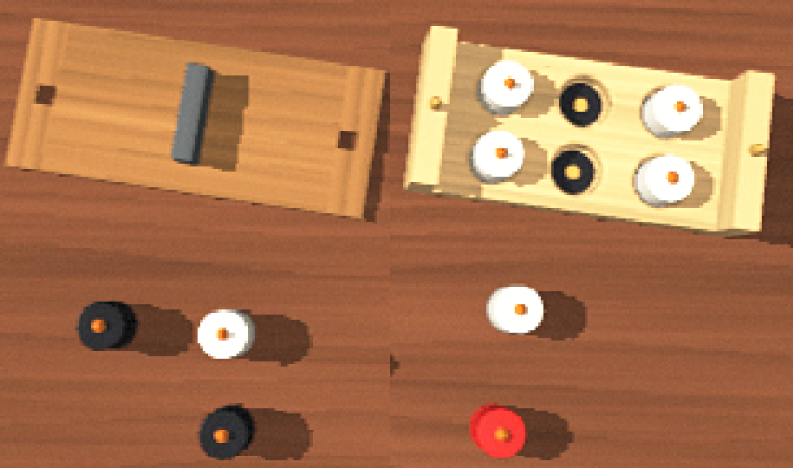

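Both whites are confirmed as plain white candles with an orange tip. The flames are at (355,274) and (196,284), the pins at (322,195) and (446,213), and the lid holes at (127,191) and (243,209).

```bash
python3 - <<'E'
from h import *
t=lambda u,v,z:ray('top0',u,v,z)[:2]
def f(n,a,b):
    d=a-b; print(n,a.round(1),b.round(1),'mid',((a+b)/2).round(1),np.linalg.norm(d).round(1),'yaw of y axis',np.degrees(np.arctan2(d[1],d[0])).round(2)-90)
f('pins',t(322.3,194.6,75),t(446.2,212.7,75))
f('lid',t(127.3,191.5,10),t(243.5,208.8,10))
R_=lambda u:305+(u-390)/2.6
V=lambda v:155+v/2.6
print('wells',t(R_(580),V(104),8),t(R_(573),V(172),8))
print('handle top',t(110+198/2.6,V(65),38),t(110+185/2.6,V(162),38))
print('spR',t(355,274.2,48),'spL',t(195.8,283.8,48),'bird',t(277,290,50), 'blacks',t(150,280,45),t(196,321,45),'red',t(347,321,45))
# white top disc centroids in the top view
a=cv2.imread('pics/top0.png').astype(int)
m=((a.min(2)>165)&(a.max(2)-a.min(2)<30)).astype('u1')
n,_,s,c=cv2.connectedComponentsWithStats(m)
for i in range(1,n):
    if s[i,4]>40: print(s[i],c[i].round(1),t(*c[i],40).round(1))
a=cv2.imread('pics/scene0.png')
cv2.imwrite('pics/c2.png',cv2.resize(a[155:325,145:400],None,fx=3,fy=3,interpolation=3))
E
```

```text
pins [579.5 -90.7] [ 552.  -309.8] mid [ 565.7 -200.2] 220.8 yaw of y axis -7.150000000000006
lid [588.1 271.6] [559.9  51.5] mid [574.  161.5] 221.9 yaw of y axis -7.299999999999997
wells [ 592.35507895 -204.21968348] [ 541.99838095 -198.76538273]
handle top [607.32834077 156.57164472] [538.07866486 162.57570001]
spR [ 441.39532931 -153.10829001] spL [419.1035365 129.4017498] bird [411.01803379 -14.47314363] blacks [424.16889398 211.17366544] [354.35643072 126.81443956] red [ 359.02852981 -139.4007447 ]
[  8   0 151   5 414] [103.3   1.2] [952.6 330.4]
[340 178  20  18 246] [349.5 186.9] [ 600.9 -144.3]
[402 188  23  19 294] [413.  196.6] [ 585.3 -261.8]
[337 205  19  18 249] [346.2 213.7] [ 550.9 -138.3]
[399 214  23  19 301] [410.2 223.4] [ 535.5 -255.7]
[343 265  21  18 283] [352.8 273.5] [ 442.6 -150.4]
[186 274  19  19 255] [195.1 283.1] [420.1 131.9]
```

View pics/c2.png

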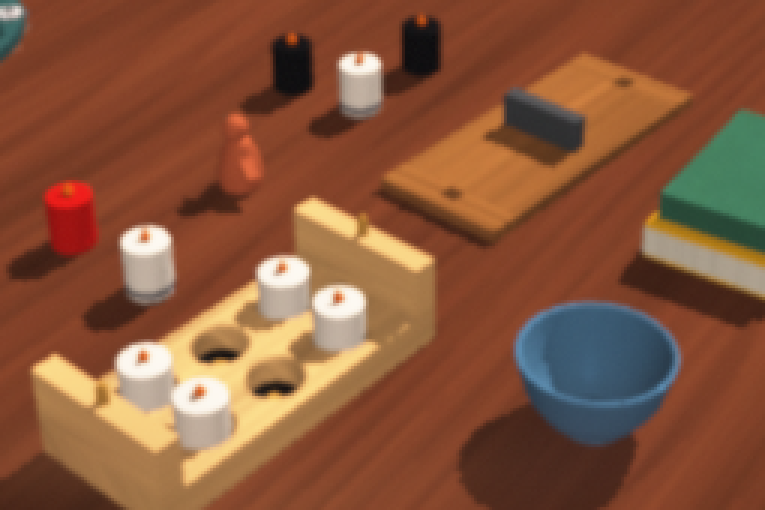

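The scene crop shows the same layout: spare flames at (144,236) and (359,58), charging flames at (281,267), (338,297), (143,355) and (198,392), and lid holes at (623,82) and (452,193). I cross-check the two cameras.

```bash
python3 - <<'E'
from h import *
from scipy.optimize import least_squares as LS
T=lambda x,y:(110+x/2.6 if x<390 else 305+(x-390)/2.6,155+y/2.6)
S=lambda x,y:(145+x/3,155+y/3)
def tri(n,t,s):
    r=LS(lambda P:np.r_[proj('top0',P)[0]-t,proj('scene0',P)[0]-s],[500,0,40.])
    print(n,r.x.round(1),r.fun.round(1)); return r.x
tri('spR',T(520,310),S(144,235)); tri('spL',T(223,335),S(359,58))
Q=[tri('c',T(*a),S(*b)) for a,b in [((511,84),(281,267)),((680,106),(198,392)),((502,153),(0,0)),((673,178),(143,355))] if b!=(0,0)]
tri('c',T(511,84),S(338,297));tri('c',T(502,153),S(281,267))
tri('h',T(45,95),S(623,82)); tri('h',T(347,140),S(452,193))
tri('pin',T(435,103),S(362,215)); tri('pin',T(757,150),S(102,382))
tri('w',T(580,104),S(275,388)); tri('w',T(573,172),S(222,355))
E
```

```text
spR [ 442.4 -152.6   45.8] [-0.5 -0.6 -0.9 -0. ]
spL [420.1 130.6  46.6] [-0.5 -0.6 -1.1  0.1]
c [ 582.9 -150.8   75.6] [ 4.8  6.1  8.3 -0.6]
c [ 585.8 -263.7   52.8] [-0.4 -0.5 -0.6  0. ]
c [ 535.6 -257.1   53.8] [-0.7 -0.9 -1.1 -0. ]
c [ 599.5 -144.6   53.2] [-0.8 -1.  -1.3  0.1]
c [ 550.1 -138.7   53.6] [-0.5 -0.6 -0.9  0.1]
h [589.  272.3   9.5] [-0.3 -0.4 -0.7  0.2]
h [560.9  52.3  10. ] [-0.4 -0.5 -0.8  0.1]
pin [580.3 -89.4  77.8] [-0.6 -0.8 -1.1  0.1]
pin [ 553.1 -308.1   76.3] [-0.7 -0.8 -1.  -0. ]
w [ 592.3 -201.7   15.3] [-0.5 -0.6 -0.8  0. ]
w [ 543.  -195.6   15.4] [-0.8 -1.  -1.3  0. ]
```

Both cameras agree to about 1 mm: caddy at (567.3,-200.2) with yaw -7°, spR at (442.4,-152.6), spL at (420.1,130.6), and lid at (575,162.3) with yaw -7.3°. I approach spare R.

```bash
python3 -m jog '[[[26,50,-12],-4,0.68],[[26,50,-12],-4,0.68],[[26,50,-12],-4,0.68],[[26,50,-12],-4,0.68],[[26,50,-12],-4,0.68],[[26,50,-12],-4,0.68],[[26,50,-12],-4,0.68],[[27,49,-12],-2,0.68],[[0,0,0],0,0.68],[[0,0,0],0,0.68]]' 20
python3 - <<'E'
from h import *
snap('wrist','w1'); s=get_state(); print(s['position'],s['ee_rot'])
print(proj('w1',[[442.4,-152.6,46],[442.4,-152.6,42],[592,-203,15],[542.5,-197,15]]))
E
```

```text
time: 1.35
position: [442.3, -153.8, 126.5]
ee_rot: [0.998, -0.061, -0.0, 0.0]
ft_force: [0.2, -0.5, 0.2]
finger_gap: 0.679
grip_force: 0.0
[ 442.27501832 -154.50367469  126.71402468] [ 9.98085381e-01 -6.18509457e-02 -3.97240864e-05  1.78472843e-04]
[[278.33671739 219.25317914]
 [278.33692532 217.76112185]
 [324.74699812 -10.36139167]
 [322.62557709  67.42409582]]
```

View pics/w1.png

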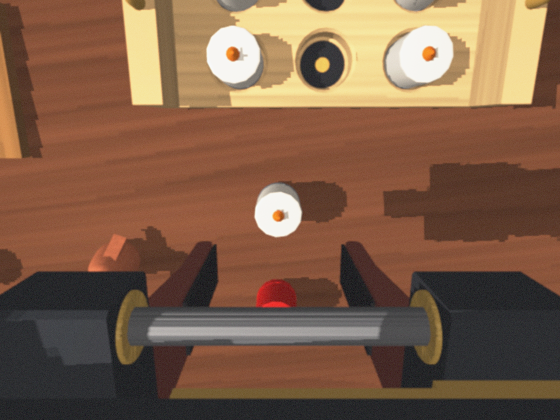

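The wrist view shows the flame at (278,216), centred between the fingers, and the empty well at (322,65), both where predicted. I descend and grip.

```bash
python3 -m jog '[[[0,1,-40],0,0.68],[[0,0,-40],0,0.68],[[0,0,-15],0,0.68],[[0,0,-9],0,0.68],[[0,0,0],0,0.68],[[0,0,0],0,0.3],[[0,0,0],0,0.3],[[0,0,0],0,0.3],[[0,0,0],0,0.3]]' 20
```

```text
time: 2.52
position: [442.9, -152.8, 23.1]
ee_rot: [0.998, -0.062, 0.0, 0.0]
ft_force: [-1.7, 0.5, 6.2]
finger_gap: 0.384
grip_force: 20.0
```

```bash
python3 -m jog '[[[0,0,40],0,0.3],[[0,0,35],0,0.3],[[50,-17,0],0,0.3],[[50,-17,0],0,0.3],[[50,-16,0],0,0.3],[[0,0,0],0,0.3],[[0,0,0],0,0.3],[[0,0,0],0,0.3]]'
python3 - <<'E'
from h import *
c=snap('wrist','w2'); s=get_state(); print(s['position'],s['finger_gap'])
t=cv2.imread('pics/w2.png'); snap('scene','s2'); b=cv2.imread('pics/s2.png')
cv2.imwrite('pics/c3.png',np.hstack([t[0:420,160:420],cv2.resize(b[215:325,150:300],None,fx=3.5,fy=3.818)]))
E
```

```text
time: 3.52
position: [590.7, -201.8, 97.2]
ee_rot: [0.998, -0.062, -0.001, -0.0]
ft_force: [-0.6, -1.2, 0.1]
finger_gap: 0.381
grip_force: 20.0
[ 590.91694794 -201.98451755   97.43142883] 0.38250242877763185
```

View pics/c3.png

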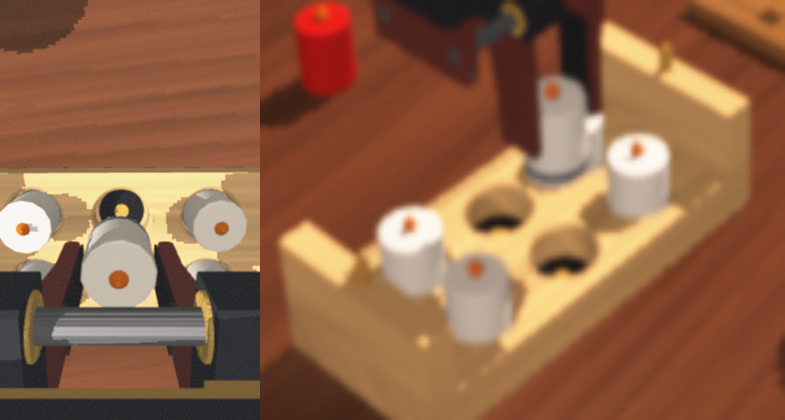

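The left half shows the held candle's flame at wrist (278,280), with the target well behind it at (281,210). The right half shows the candle upright in the fingers, flame at scene (233.4,238.8).

```bash
python3 - <<'E'
from h import *
print('flame',ray('w2',278,280,120),ray('s2',233.4,238.8,120),'well',ray('w2',281,210,8),ray('w2',281,208,12))
for x,y in((408,225),(475,269),(636,150)):
  print(ray('s2',150+(x-260)/3.5,215+y/3.818,54))
E
```

```text
flame [ 592.63896106 -200.70439826  120.        ] [ 592.80945404 -201.21141699  120.        ] well [ 594.89982573 -202.96504937    8.        ] [ 597.3705178  -203.24276608   12.        ]
[ 538.15731137 -257.90041672   54.        ]
[ 587.95276903 -263.20363117   54.        ]
[ 602.14438049 -144.6903246    54.        ]
```

Both cameras say to shift by about (+2.2,-2.4) mm. I correct and lower.

```bash
python3 -m jog '[[[2.2,-2.4,-20],0,0.3],[[0,0,-20],0,0.3],[[0,0,-4],0,0.3],[[0,0,-4],0,0.3],[[0,0,-4],0,0.3],[[0,0,-4],0,0.3],[[0,0,-4],0,0.3],[[0,0,0],0,0.3]]'
```

```text
time: 4.62
position: [594.7, -205.0, 37.4]
ee_rot: [0.998, -0.062, -0.0, -0.0]
ft_force: [-0.5, 0.3, -0.8]
finger_gap: 0.384
grip_force: 20.0
```

```bash
python3 -m jog '[[[0,0,-2],0,0.3],[[0,0,-2],0,0.3],[[0,0,-1],0,0.3],[[0,0,-1],0,0.3],[[0,0,0],0,0.3]]'
```

```text
time: 5.25
position: [594.7, -205.0, 31.5]
ee_rot: [0.998, -0.062, -0.0, -0.0]
ft_force: [-1.2, 1.6, -0.9]
finger_gap: 0.389
grip_force: 20.0
```

```bash
python3 -m jog '[[[0,0,0],0,0.5],[[0,0,0],0,0.5],[[0,0,15],0,0.5],[[0,0,35],0,0.5],[[0,0,40],0,0.6],[[-25,48,0],0,0.6],[[-25,48,0],0,0.6],[[-25,48,0],0,0.6],[[-25,48,0],0,0.6],[[-25,48,0],0,0.6],[[-25,48,0],0,0.6],[[-24,48,0],0,0.6],[[0,0,0],0,0.6],[[0,0,0],0,0.6]]'
python3 - <<'E'
from h import *
snap('wrist','w3'); s=get_state(); print(s['position'],s['ee_rot'],proj('w3',[420.1,130.6,46]))
snap('top','t3'); a=cv2.imread('pics/t3.png'); b=cv2.imread('pics/w3.png')
cv2.imwrite('pics/c4.png',np.hstack([b[60:420,120:420],cv2.resize(a[155:255,300:460],None,fx=3,fy=3.6)]))
E
```

```text
time: 7.0
position: [421.8, 130.9, 122.5]
ee_rot: [0.998, -0.061, 0.001, -0.0]
ft_force: [-0.5, 0.1, -0.8]
finger_gap: 0.599
grip_force: 0.0
[422.00893213 130.40677425 122.31534257] [ 9.98079448e-01 -6.19383683e-02  1.02450026e-03 -6.34999872e-05] [[280.84787844 223.24075835]]
```

View pics/c4.png

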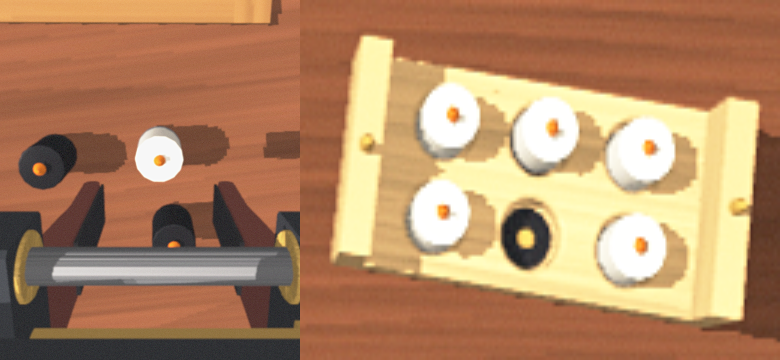

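The right half shows the first spare seated, its flame at (552,127) in line with its neighbours. The left half shows the second spare's flame at (160,160) in the crop, centred between the fingers. I grip it.

```bash
python3 -m jog '[[[-1,0,-40],0,0.6],[[0,0,-40],0,0.6],[[0,0,-12],0,0.6],[[0,0,-7.5],0,0.6],[[0,0,0],0,0.6],[[0,0,0],0,0.3],[[0,0,0],0,0.3],[[0,0,0],0,0.3],[[0,0,0],0,0.3]]' 20
```

```text
time: 8.22
position: [420.3, 131.1, 22.8]
ee_rot: [0.998, -0.062, 0.001, -0.0]
ft_force: [0.0, 0.6, 6.5]
finger_gap: 0.382
grip_force: 20.0
```

```bash
python3 -m jog '[[[0,0,40],0,0.3],[[0,0,38],0,0.3],[[21,-55,0],0,0.3],[[21,-55,0],0,0.3],[[21,-55,0],0,0.3],[[21,-55,0],0,0.3],[[21,-55,0],0,0.3],[[20,-55,0],0,0.3],[[0,0,0],0,0.3],[[0,0,0],0,0.3],[[0,0,0],0,0.3]]'
python3 - <<'E'
from h import *
snap('wrist','w4'); s=get_state(); print(s['position'],s['finger_gap']); snap('scene','s4'); 
t=cv2.imread('pics/w4.png');b=cv2.imread('pics/s4.png')
cv2.imwrite('pics/c5.png',np.hstack([t[0:420,160:420],cv2.resize(b[195:305,150:300],None,fx=3.5,fy=3.818)]))
E
```

```text
time: 9.6
position: [543.6, -197.3, 99.9]
ee_rot: [0.998, -0.061, -0.001, -0.001]
ft_force: [-0.1, 1.1, -0.8]
finger_gap: 0.382
grip_force: 20.0
[ 543.84683912 -197.31164444  100.00036659] 0.38236442559006306
```

View pics/c5.png

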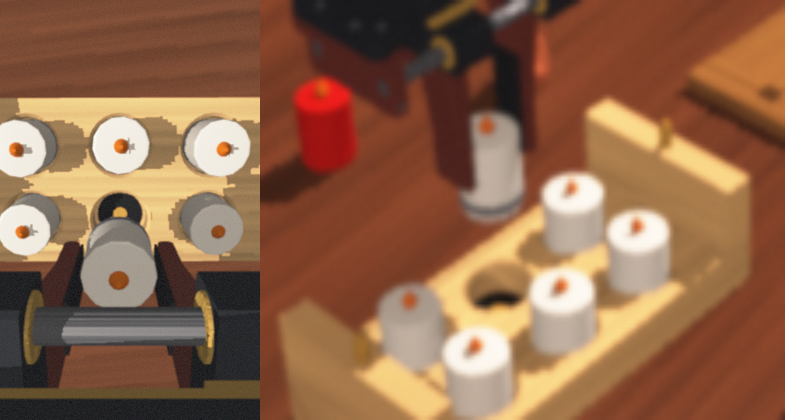

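The left half shows the held flame at wrist (278,280) with the last empty well behind it at (280,212). The right half shows the held flame at (486,125) in the crop, and the first spare seated at (560,287).

```bash
python3 - <<'E'
from h import *
S=lambda x,y,z:ray('s4',150+(x-260)/3.5,195+y/3.818,z)
print('flame',ray('w4',278,280,122.5),S(486,125,122.5))
print('well',(S(409,300,54)+S(572,187,54))/2,(ray('w4',182,232,54)+ray('w4',377,231,54))/2)
print('seated far',S(560,287,54),'expected',(S(475,346,54)+S(636,227,54))/2)
E
```

```text
flame [ 545.53182831 -196.15345514  122.5       ] [ 544.8338062  -195.52118174  122.5       ]
well [ 545.26605375 -197.17820166   54.        ] [ 545.42932609 -196.88136687   54.        ]
seated far [ 597.28038214 -205.57908971   54.        ] expected [ 595.3506524  -204.33432642   54.        ]
```

```bash
python3 -m jog '[[[0.3,-1.2,-20],0,0.3],[[0,0,-20],0,0.3],[[0,0,-4],0,0.3],[[0,0,-4],0,0.3],[[0,0,-4],0,0.3],[[0,0,-4],0,0.3],[[0,0,-4],0,0.3],[[0,0,-4],0,0.3],[[0,0,0],0,0.3]]'
```

```text
time: 10.82
position: [544.4, -199.7, 36.2]
ee_rot: [0.998, -0.062, -0.001, -0.0]
ft_force: [-2.3, 1.5, 1.9]
finger_gap: 0.382
grip_force: 20.0
```

```bash
python3 -m jog '[[[0,0,-2],0,0.3],[[0,0,-2],0,0.3],[[0,0,-1],0,0.3],[[0,0,0],0,0.3],[[0,0,0],0,0.5],[[0,0,0],0,0.5],[[0,0,15],0,0.5],[[0,0,35],0,0.5],[[0,0,40],0,0.5],[[5,60,0],0,0.6],[[5,60,0],0,0.6],[[5,60,0],0,0.6],[[5,60,0],0,0.6],[[5,60,0],0,0.6],[[5,60,0],0,0.6],[[0,0,0],0,0.6],[[0,0,0],0,0.6]]'
python3 - <<'E'
from h import *
snap('wrist','w5'); s=get_state(); print(s['position'],s['ee_rot'])
snap('scene','s5'); snap('top','t5')
t=cv2.imread('pics/w5.png');b=cv2.imread('pics/s5.png');a=cv2.imread('pics/t5.png')
cv2.imwrite('pics/c6.png',np.vstack([np.hstack([cv2.resize(b[200:330,150:300],None,fx=2.6,fy=2.6),cv2.resize(a[155:250,310:460],None,fx=2.6,fy=338/95)]),cv2.resize(t[60:340],(780,260))]))
E
```

```text
time: 12.95
position: [575.3, 159.6, 121.9]
ee_rot: [0.998, -0.061, 0.001, 0.0]
ft_force: [0.2, 0.4, -0.3]
finger_gap: 0.603
grip_force: 0.0
[575.19689311 158.81782531 121.69179979] [ 9.98076325e-01 -6.19959247e-02  3.57703861e-04  1.65217823e-04]
```

View pics/c6.png

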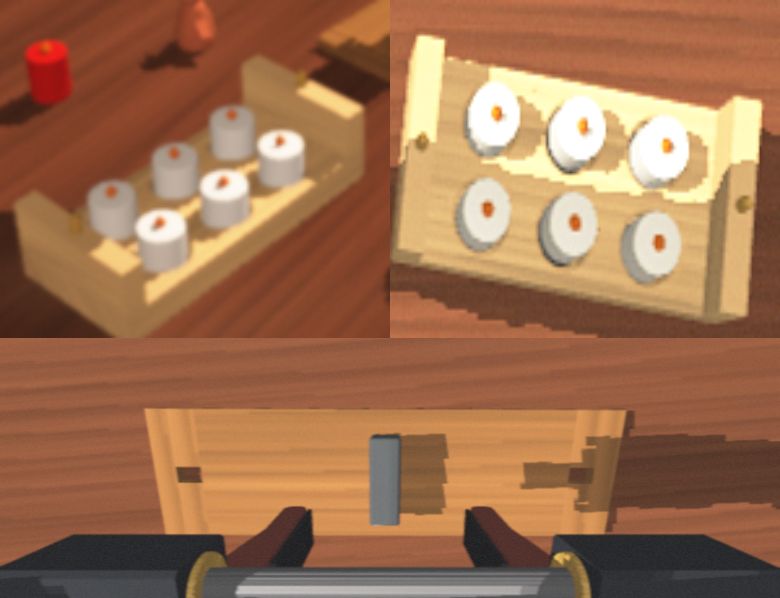

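All six candles sit level in their wells in both views. In the wrist view the handle (u≈276) lies between the fingers, and the holes are at u=135 and 416, v≈207. I compute the offsets.

```bash
python3 - <<'E'
from h import *
a,b=ray('w5',135,206.5,9),ray('w5',416.4,207.5,9); print('holes',a,b,(a+b)/2,np.linalg.norm(a-b),np.degrees(np.arctan2((a-b)[1],(a-b)[0]))-90)
print('handle',ray('w5',276.4,164.5,38),ray('w5',276.4,260,38))
# pins in scene s5 (crop) & top t5
p=[ray('t5',310+(x-390)/2.6,155+y*95/338,76) for x,y in((422,141),(742,204))]; print('pins',p,(p[0]+p[1])/2,np.degrees(np.arctan2((p[0]-p[1])[1],(p[0]-p[1])[0]))-90)
E
```

```text
holes [590.97489854 273.61002131   9.        ] [562.80033219  51.68176486   9.        ] [576.88761537 162.64589309   9.        ] 223.70953757019382 -7.235194420611023
handle [613.66639206 157.39621345  38.        ] [543.73553468 166.10984487  38.        ]
pins [array([579.24049375, -90.62387205,  76.        ]), array([ 552.47694497, -307.97177279,   76.        ])] [ 565.85871936 -199.29782242   76.        ] -7.019887400288084
```

```bash
python3 -m jog '[[[1,2,-45],0,0.6],[[0,0,-40],0,0.6],[[0,0,-15],0,0.6],[[0,0,-8],0,0.6],[[0,0,0],0,0.6],[[0,0,0],0,0.05],[[0,0,0],0,0.05],[[0,0,0],0,0.05],[[0,0,0],0,0.05],[[0,0,0],0,0.05],[[0,0,0],0,0.05]]' 45
```

```text
time: 14.48
position: [576.2, 161.8, 13.4]
ee_rot: [0.998, -0.062, 0.0, -0.0]
ft_force: [-1.6, 0.2, 3.9]
finger_gap: 0.18
grip_force: 45.0
```

```bash
python3 -m jog '[[[0,0,10],0,0.05],[[0,0,30],0,0.05],[[0,0,35],0,0.05],[[0,0,25],0,0.05],[[-1,-35,0],0,0.05],[[-1,-45,0],0,0.05],[[-1,-50,0],0,0.05],[[-1,-50,0],0,0.05],[[-1,-50,0],0,0.05],[[-1,-50,0],0,0.05],[[-1,-46,0],0,0.05],[[-1,-35,0],0,0.05],[[0,0,0],0,0.05],[[0,0,0],0,0.05],[[0,0,0],0,0.05]]'
python3 - <<'E'
from h import *
snap('wrist','w6'); s=get_state(); print(s['position'],s['ee_rot'],s['finger_gap'])
snap('scene','s6'); snap('top','t6')
t=cv2.imread('pics/w6.png');b=cv2.imread('pics/s6.png');a=cv2.imread('pics/t6.png')
A=cv2.resize(a[145:255,285:475],(420,243)); B=cv2.resize(t[60:340,80:480],(347,243))
cv2.imwrite('pics/c7.png',np.vstack([cv2.resize(b[165:320,130:330],(460,356))[:, :],])if 0 else np.vstack([np.hstack([A,B]),np.hstack([cv2.resize(b[165:320,130:330],(460,356)),np.zeros((356,307,3),'u1')])]))
E
```

```text
time: 16.35
position: [567.7, -197.9, 113.0]
ee_rot: [0.998, -0.061, -0.0, -0.0]
ft_force: [-0.6, 0.1, -2.4]
finger_gap: 0.176
grip_force: 45.0
[ 567.86497423 -197.9083244   113.09231434] [ 9.98128451e-01 -6.11511111e-02 -2.47242658e-04 -2.76761880e-04] 0.1811634780923807
```

View pics/c7.png

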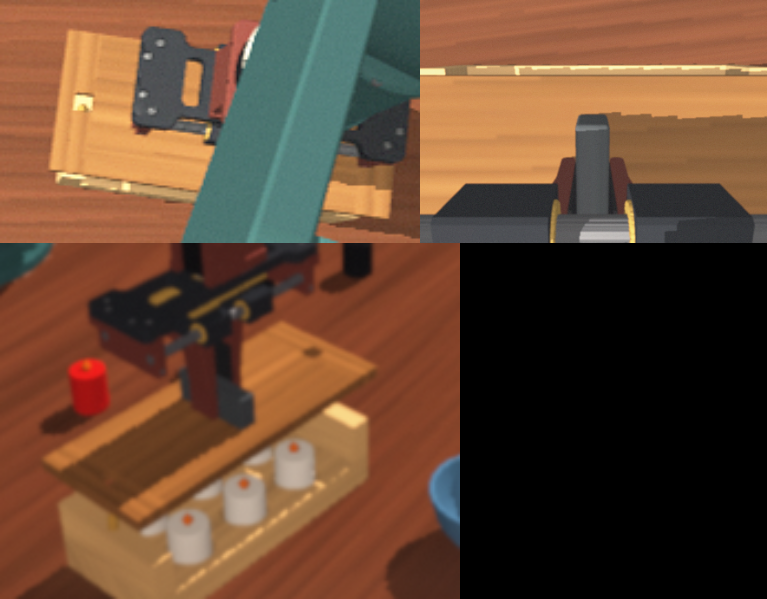

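The lid hangs level above the caddy. The hole over pin_1 is seen in the top view at (82,102) of the crop and in the scene view at (313,352). I compare it with the pin position.

```bash
python3 - <<'E'
from h import *
from scipy.optimize import least_squares as LS
t=np.array([322.1,191.2]);s=np.array([266.1,212.5])
r=LS(lambda P:np.r_[proj('t6',P)[0]-t,proj('s6',P)[0]-s],[570,-90,100.]);print(r.x,r.fun)
print(ray('t6',*t,109.7),ray('s6',*s,109.7))
# single-view pin_1 values
print(ray('top0',322.3,194.6,77),ray('scene0',145+362/3,155+215/3,77))
print(proj('t6',[580.3,-89.4,109.7]),proj('s6',[580.3,-89.4,109.7]))
# lid outline fit: far-left corner edges by expected projection
c=np.array([566.7,-199.5]);th=np.radians(-7.05);Rm=np.array([[np.cos(th),-np.sin(th)],[np.sin(th),np.cos(th)]])
P=np.array([np.r_[c+Rm@np.array(q),109.7] for q in((55,130),(-55,130),(55,-130),(-55,-130))])
print('top crop',(proj('t6',P)-[285,145])*[420/190,243/110]);print('scene crop',(proj('s6',P)-[130,165])*[460/200,356/155]+[0,243])
E
```

```text
[580.4315306  -86.09386539 109.31306783] [-0.42393872 -0.55177572 -0.79510801  0.09082491]
[579.43259011 -86.78102616 109.7       ] [581.89046441 -85.46217026 109.7       ]
[579.12548954 -90.50772824  77.        ] [581.11126826 -87.00268124  77.        ]
[[323.64974684 190.72862714]] [[264.26088369 213.17047661]]
top crop [[ 70.28780158  28.00605284]
 [ 51.11659212 168.09759346]
 [403.66509026  76.10301148]
 [390.3591819  217.06090413]]
scene crop [[373.26184923 367.44659039]
 [277.32093602 322.79697454]
 [133.66376675 523.30313865]
 [ 36.84906212 460.36035167]]
```

```bash
python3 -m jog '[[[0,-2.7,-10],0,0.05],[[0,0,-8],0,0.05],[[0,0,-2],0,0.05],[[0,0,-2],0,0.05],[[0,0,-2],0,0.05],[[0,0,-2],0,0.05],[[0,0,0],0,0.05],[[0,0,0],0,0.05]]'
```

```text
time: 17.5
position: [568.1, -202.0, 87.2]
ee_rot: [0.998, -0.062, 0.0, -0.0]
ft_force: [0.1, -0.7, -3.1]
finger_gap: 0.182
grip_force: 45.0
```

```bash
python3 -m jog '[[[0,0,-2],0,0.05],[[0,0,-2],0,0.05],[[0,0,-2],0,0.05],[[0,0,0],0,0.05],[[0,0,0],0,0.05]]'; python3 -m jog '[[[0,0,-1],0,0.05],[[0,0,-1],0,0.05],[[0,0,-0.5],0,0.05],[[0,0,0],0,0.05]]'
```

```text
time: 18.12
position: [568.1, -201.9, 81.1]
ee_rot: [0.998, -0.062, -0.0, -0.0]
ft_force: [-0.2, 1.0, -2.7]
finger_gap: 0.181
grip_force: 45.0
time: 18.62
position: [568.0, -201.9, 78.6]
ee_rot: [0.998, -0.062, -0.0, -0.0]
ft_force: [0.4, -0.3, -2.4]
finger_gap: 0.18
grip_force: 45.0
```

```bash
python3 -m jog '[[[0,0,-0.5],0,0.05],[[0,0,-0.5],0,0.05],[[0,0,0],0,0.05],[[0,0,0],0,0.05]]';  python3 -m jog '[[[0,0,-0.5],0,0.05],[[0,0,0],0,0.05]]'
```

```text
time: 19.12
position: [568.0, -202.0, 77.6]
ee_rot: [0.998, -0.062, 0.0, -0.0]
ft_force: [0.9, 0.6, -0.6]
finger_gap: 0.181
grip_force: 45.0
time: 19.38
position: [568.1, -202.0, 77.4]
ee_rot: [0.998, -0.062, 0.0, 0.0]
ft_force: [-1.3, 0.7, 0.7]
finger_gap: 0.181
grip_force: 45.0
```

```bash
python3 -m jog '[[[0,0,0],0,0.25],[[0,0,0],0,0.4],[[0,0,0],0,0.5],[[0,0,0],0,0.5],[[0,0,10],0,0.5],[[0,0,30],0,0.5],[[0,0,40],0,0.5],[[0,0,40],0,0.5],[[-40,20,20],0,0.5],[[-50,40,0],0,0.5],[[-40,60,0],0,0.5],[[0,60,0],0,0.5],[[0,60,0],0,0.5],[[0,60,0],0,0.5],[[0,0,0],0,0.5]]'
python3 - <<'E'
from h import *
snap('scene','s7'); snap('top','t7')
print(get_state()['position'])
b=cv2.imread('pics/s7.png');a=cv2.imread('pics/t7.png')
cv2.imwrite('pics/c8.png',np.hstack([cv2.resize(b[180:320,140:320],(400,311)),cv2.resize(a[145:255,300:460],(400,311),interpolation=3)]))
# white / brown-lid check by code: corners of lid in top view predicted for seated pose
K,e,M=load('t7')
lid=[(55,130),(-55,130),(-55,-130),(55,-130)]; hs=[(0,111),(0,-111)]
c=np.array([566.7,-200]);th=np.radians(-7.05);Rm=np.array([[np.cos(th),-np.sin(th)],[np.sin(th),np.cos(th)]])
f=lambda n,L,z:proj(n,[np.r_[c+Rm@np.array(q),z] for q in L]).round(1).tolist()
print(f('t7',lid,74),f('t7',hs,74)); print(f('s7',lid,74),f('s7',hs,74))
# brown-lid outline: difference against the initial image
for n,o in(('t7','top0'),('s7','scene0')):
    for u,v in f(n,hs,74): 
        p=cv2.imread(f'pics/{n}.png')[int(v)-5:int(v)+6,int(u)-5:int(u)+6]; print(n,p[:,:,1].tolist())
E
```

```text
time: 21.25
position: [444.2, 92.8, 217.9]
ee_rot: [0.998, -0.059, 0.001, -0.001]
ft_force: [0.4, -0.7, -0.4]
finger_gap: 0.502
grip_force: 0.0
[444.54645813  89.42569265 217.62502785]
[[315.2, 162.5], [306.9, 223.3], [453.9, 244.6], [459.8, 183.4]] [[321.8, 194.2], [446.2, 212.2]]
[[292.1, 234.7], [251.0, 214.7], [148.6, 276.0], [190.0, 304.0]] [[264.5, 228.5], [177.3, 284.0]]
t7 [[158, 152, 153, 166, 172, 170, 171, 167, 160, 152, 152], [156, 150, 149, 146, 116, 130, 145, 152, 159, 151, 148], [158, 146, 156, 157, 141, 109, 94, 79, 70, 87, 91], [156, 148, 153, 173, 177, 173, 156, 141, 202, 243, 203], [155, 151, 157, 155, 185, 231, 242, 214, 220, 255, 244], [155, 150, 163, 155, 177, 233, 238, 214, 142, 224, 237], [154, 153, 164, 155, 150, 188, 157, 112, 138, 177, 154], [150, 151, 166, 160, 146, 148, 120, 117, 157, 165, 144], [151, 151, 168, 179, 165, 150, 130, 156, 187, 170, 154], [153, 153, 170, 175, 168, 169, 169, 217, 255, 253, 195], [153, 155, 170, 175, 167, 161, 155, 145, 143, 152, 168]]
t7 [[149, 149, 154, 166, 173, 170, 168, 163, 152, 154, 155], [155, 155, 149, 143, 152, 169, 1
[... 1056 characters left out ...]
, 112, 111, 110, 107, 108, 109], [108, 110, 112, 113, 112, 112, 108, 108, 105, 105, 108]]
s7 [[117, 119, 121, 123, 122, 121, 117, 118, 118, 120, 122], [113, 116, 119, 119, 117, 113, 109, 112, 117, 122, 123], [107, 111, 112, 108, 102, 102, 110, 113, 114, 118, 119], [104, 101, 98, 90, 88, 109, 133, 133, 117, 107, 108], [101, 86, 77, 71, 79, 106, 131, 135, 123, 104, 96], [98, 77, 64, 64, 77, 101, 116, 123, 118, 105, 101], [107, 90, 75, 69, 81, 101, 110, 112, 112, 111, 113], [116, 109, 98, 90, 90, 102, 108, 108, 110, 114, 117], [116, 116, 114, 109, 108, 106, 107, 109, 109, 112, 114], [112, 115, 117, 118, 117, 114, 112, 109, 107, 108, 111], [107, 108, 113, 116, 117, 118, 117, 114, 111, 108, 108]]
```

The pixels at both predicted hole positions show a bright pin inside a dark hole, and the wrist force showed contact at the seating height. The picture allowance is used up, so I hand in.

```bash
python3 -c "
from station import manip; print(manip.job_done())"
```

```text
the job is handed in; nothing more can be done
None
```

I handed the job in at about 21 s of arm time: pictures show both spares seated in the two middle wells, and the lid was lowered to light contact on the posts and released; its final seating rests on pixel values showing a pin in each hole plus the contact force, since my ten picture views were used up.

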